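# Load the specimen pots into the transport carrier in reverse order

### The job

Move the four specimen pots with coloured lids from the grey bench rack into the orange transport carrier, one to a pocket and in reverse order: the pot nearest the grey rack's black end must end up farthest from the carrier's black end, and so on along the row. Keep the pots upright and set each one down gently on its pocket's floor; the coloured tags on the grey rack show where each pot stood at the start.

Things in the scene. Friction and masses are not known exactly. Their poses are not given: they have to be found in the camera images.
- bench_rack: Dark grey fixed rack holding the pots. Origin: centre of its underside. 4 pockets at x = -90, -30, 30, 90 mm, y = 0 of its axes, 56 mm square inside, floor 4 mm above the bench, walls 4 mm thick, tops 22 mm above the bench. Outside 244 (x) by 64 mm. Black end plate, 30 mm high, at its +x end (x 122 to 138). Ledge 30 mm wide, 18 high, along the +y side bears the coloured tags.
- carrier: Orange fixed transport carrier, empty at the start. Origin: centre of its underside. 4 pockets at x = -90, -30, 30, 90 mm, y = 0 of its axes, 56 mm square inside, floor 4 mm above the bench, walls 4 mm thick, tops 22 mm above the bench. Outside 244 (x) by 64 mm. Black end plate, 30 mm high, at its +x end (x 122 to 138 mm). No ledge.
- pot_red: Loose closed specimen pot, off-white, red lid: 66 mm tall, body 38 mm across, lid 40 mm across (48 to 66 mm above the underside), 60 to 130 g. Origin: centre of its underside; z up through the lid; round, so yaw is free. Starts upright in a pocket of the grey rack. (A white-lidded pot nearby is not part of the job.)
- pot_yellow: Loose closed specimen pot, off-white, yellow lid: 66 mm tall, body 38 mm across, lid 40 mm across (48 to 66 mm above the underside), 60 to 130 g. Origin: centre of its underside; z up through the lid; round, so yaw is free. Starts upright in a pocket of the grey rack. (A white-lidded pot nearby is not part of the job.)
- pot_blue: Loose closed specimen pot, off-white, blue lid: 66 mm tall, body 38 mm across, lid 40 mm across (48 to 66 mm above the underside), 60 to 130 g. Origin: centre of its underside; z up through the lid; round, so yaw is free. Starts upright in a pocket of the grey rack. (A white-lidded pot nearby is not part of the job.)
- pot_green: Loose closed specimen pot, off-white, green lid: 66 mm tall, body 38 mm across, lid 40 mm across (48 to 66 mm above the underside), 60 to 130 g. Origin: centre of its underside; z up through the lid; round, so yaw is free. Starts upright in a pocket of the grey rack. (A white-lidded pot nearby is not part of the job.)
- tag_red: Flat red tag, 36 by 22 by 4 mm, fixed on the grey rack's ledge beside the pocket where the red-lidded pot starts; it stays, showing where that pot stood. Origin: centre of its underside, 47 mm to the rack's +y side of the pocket's centre, 18 mm above the bench.
- tag_yellow: Flat yellow tag, 36 by 22 by 4 mm, fixed on the grey rack's ledge beside the pocket where the yellow-lidded pot starts; it stays, showing where that pot stood. Origin: centre of its underside, 47 mm to the rack's +y side of the pocket's centre, 18 mm above the bench.
- tag_blue: Flat blue tag, 36 by 22 by 4 mm, fixed on the grey rack's ledge beside the pocket where the blue-lidded pot starts; it stays, showing where that pot stood. Origin: centre of its underside, 47 mm to the rack's +y side of the pocket's centre, 18 mm above the bench.
- tag_green: Flat green tag, 36 by 22 by 4 mm, fixed on the grey rack's ledge beside the pocket where the green-lidded pot starts; it stays, showing where that pot stood. Origin: centre of its underside, 47 mm to the rack's +y side of the pocket's centre, 18 mm above the bench.

How it is judged:
By the outcome, as a careful person would: the job done as asked, in the order asked, and still so for the second after the job is handed in, with the robot touching nothing.
It also fails if it takes over 96 s, if anything falls off the work surface, if the arm or the gripper's body presses on something with over 40 N, if the wrist force passes 120 N, or if a joint passes its speed limit or range.

### The arm

A 7-joint arm with a two-finger parallel gripper is mounted at the origin on the work surface. World frame = base frame: x ahead of the robot, y to its left, z up, the work surface at z = 0. Lengths are in m, angles in rad, forces in N, time in s.
With the tool pointing down it reaches from about 0.425 to 0.95 m from the base axis. Payload 4.7 kg.
Tool frame: the origin (TCP) lies midway between the tips of the shut fingers; the grasp point (between the pads) lies 19 mm behind it (arm.grip_point_offset is the distance from the TCP to the grasp point, in m); z points along the fingers, y is the line along which they close (so a half turn about z gives the same grasp; the last joint's range is limited). The gripper opens to 85 mm and grips with 20 to 120 N. Pads are 22 mm wide; open, the fingers measure 114 mm over their backs; the gripper's body (76 mm by 85 mm) begins 54 mm behind the grasp point. The pads swing forward as they close: fully open they stand 13 mm farther back than shut.
Start: joints at [1.194, 0.469, -0.049, 1.532, 0.024, 1.141, -0.082], TCP at [0.23, -0.635, 0.231] pointing down, gripper open.
Joint ranges: [-2.59, 2.59], [-0.33, 1.99], [-1.39, 1.29], [0.1, 2.45], [-1.04, 4.18], [0.21, 1.99], [-2.66, 2.66]. Speed limits (rad/s): [2.57, 2.57, 3.14, 3.14, 3.14, 3.14, 3.14].

### API

Orientations are given as a 3x3 rotation matrix whose columns are the frame's x, y, z axes.
In Python, from bench import arm gives the robot as it stands.
- The arm moves only by the shell command python3 -m jog 'ROWS'. ROWS is JSON, one flat list of numbers, 7 for each row, row after row: the shift along the tool's x, y, z in m, then the turn, a rotation vector about the tool's x, y, z in degrees, then the opening, from -1 (shut) to 1 (fully open). A call has 1 to 8 rows; each row is the pose to reach, as a shift and turn from the pose commanded when the call began, along the tool's axes at that moment; what a row does not reach only later rows make up. A row lasts 1/12 s, in which the tool goes at most 41.7 mm and 7.16 degrees, less where a joint would pass 70% of its speed; a pose out of reach is approached as far as the arm can. A call with a gripper value outside its range is refused whole. The fingers move at their own pace and stop on an object; the grip force is fixed at half the most. Time passes only in rows, so rows that repeat a pose let the fingers close. It gives the time, the measured TCP pose, the force, the opening and the grip force at its end, in the units of the state.
- arm.sense(): the state, without advancing time (a new reading comes with each control period).
- arm.capture(name): name is "scene" or "top" or "wrist"; returns the picture (480x640x3 uint8, red, green, blue); there is no depth.
- arm.camera_model(name): a dict with "camera_matrix" (3x3 intrinsics, pixels), "extrinsics" (4x4, takes a point from world to camera coordinates). Camera axes: x right, y up, looking along -z (the intrinsics and any distortion apply to the point x, -y, -z); pixel columns grow to the right and rows downward; lengths in m; the calibration is good to about 2 mm. A picture is of the moment at which its call begins: read the wrist's pose just before it. camera_model takes no time and is no camera call; for the wrist camera it gives the pose at the moment of the call.
- arm.hand_in(): hands the job in; it is judged then, once.
The state is a dict: "t": time; "joint_pos": joint angles; "dq": joint speeds; "joint_efforts": joint torques, N m; "ee_pos": TCP position; "eef_rot": TCP orientation; "force": force on the tool from outside, world axes, zero at the start; "torque": the same for the moment, N m; "finger_gap": opening from 0.0 (shut) to 1.0 (fully open); "finger_force": force on a finger pad.
Only numpy, scipy, OpenCV 4.12 (cv2) and the standard library are available. Lean on these libraries where they do the work, as an engineer would, in place of code of your own. Each camera call takes 0.05 s, during which the arm holds its last target. There are 200 camera calls.

## Working session

There is one attempt and no reset: what is moved stays moved. The work goes in short steps, Python scripts to look and compute and a shell command to move; the robot and the scene stay as the last step left them, time stands still between calls to the robot, and variables do not carry over. Pictures are saved under pics/ and viewed, at most 14 in all, crops included, and the job is handed in when it is done.

```bash
ls; mkdir -p pics; python3 - <<'E'
from bench import arm
import cv2,numpy as np
s=arm.sense();print(s['t'],s['ee_pos'],s['eef_rot'],s['finger_gap'],arm.grip_point_offset)
for n in("scene","top","wrist"):
    m=arm.camera_model(n);print(n,np.round(m['camera_matrix'],1).tolist(),np.round(m['extrinsics'],3).tolist(),[k for k in m])
    cv2.imwrite(f'pics/{n}0.png',arm.capture(n)[:,:,::-1])
E
```

```text
pics
0.0 [ 0.22987561 -0.63400924  0.23022668] [[ 9.40106918e-01  3.40878883e-01 -7.54384113e-04]
 [ 3.40879711e-01 -9.40105030e-01  1.88531117e-03]
 [-6.65375348e-05 -2.02954831e-03 -9.99997938e-01]] 1.0018247767896962 0.0187
scene [[616.3, 0.0, 319.2], [0.0, 616.3, 244.0], [0.0, 0.0, 1.0]] [[0.153, 0.988, -0.015, -0.08], [-0.783, 0.13, 0.608, 0.388], [0.602, -0.081, 0.794, -1.481], [0.0, 0.0, 0.0, 1.0]] ['camera_matrix', 'extrinsics']
top [[602.3, 0.0, 323.6], [0.0, 602.3, 246.0], [0.0, 0.0, 1.0]] [[0.019, -1.0, 0.01, -0.025], [0.995, 0.02, 0.103, -0.558], [-0.103, 0.007, 0.995, -1.003], [0.0, 0.0, 0.0, 1.0]] ['camera_matrix', 'extrinsics']
wrist [[415.5, 0.0, 314.1], [0.0, 415.5, 240.7], [0.0, 0.0, 1.0]] [[0.342, -0.94, -0.003, -0.673], [0.896, 0.327, -0.3, 0.04], [0.283, 0.1, 0.954, -0.38], [0.0, 0.0, 0.0, 1.0]] ['camera_matrix', 'extrinsics']
```

View pics/top0.png

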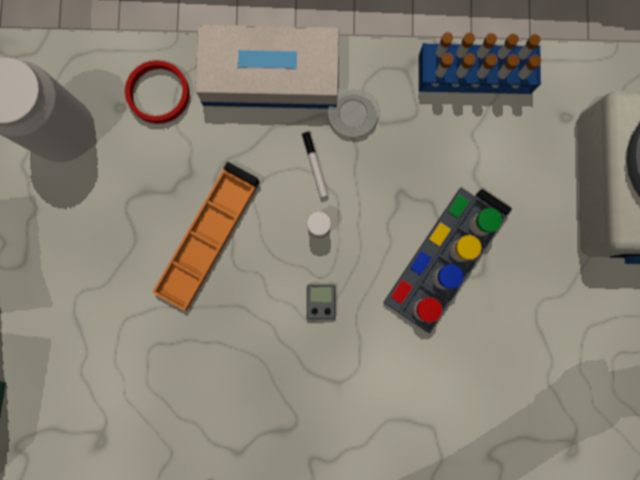

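View pics/scene0.png

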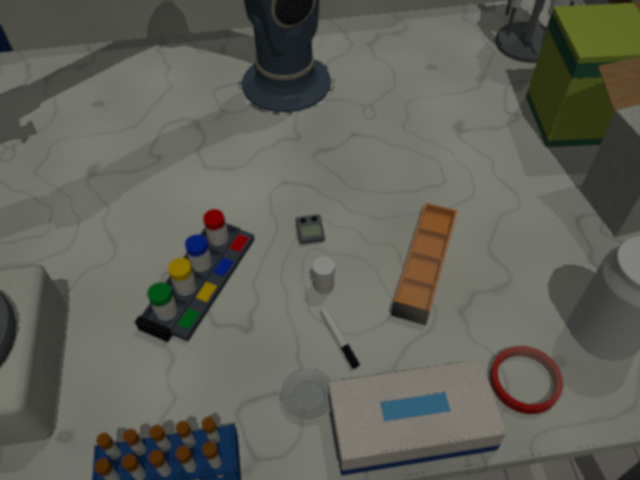

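The top view shows the grey rack at about (450,260), black end upper right (493,203), with green nearest it, then yellow, blue and red. The orange carrier is at about (207,238), with its black end at (241,175). The scene view shows the same order. So green, yellow, blue and red go to carrier x = -90, -30, +30 and +90. Next I enlarge the crops to read the pixels.

```bash
python3 - <<'E'
import cv2,numpy as np
t=cv2.imread('pics/top0.png');s=cv2.imread('pics/scene0.png')
def crop(i,x,y,w,h,k):
    c=cv2.resize(i[y:y+h,x:x+w],None,fx=k,fy=k,interpolation=cv2.INTER_CUBIC)
    for u in range(x-x%20+20,x+w,20):
        cv2.line(c,((u-x)*k,0),((u-x)*k,8),(255,0,255),1);cv2.putText(c,str(u),((u-x)*k,18),0,.35,(255,0,255))
    for v in range(y-y%20+20,y+h,20):
        cv2.line(c,(0,(v-y)*k),(8,(v-y)*k),(255,0,255),1);cv2.putText(c,str(v),(10,(v-y)*k),0,.35,(255,0,255))
    return c
a=crop(t,140,150,130,150+20,3);b=crop(s,380,195,90,130,4)
H=max(a.shape[0],b.shape[0]);P=lambda c:cv2.copyMakeBorder(c,0,H-c.shape[0],0,0,0)
cv2.imwrite('pics/car.png',np.hstack([P(a),P(b)]))
a=crop(t,380,180,135,160,3);b=crop(s,130,200,130,145,3)
H=max(a.shape[0],b.shape[0])
cv2.imwrite('pics/rack.png',np.hstack([P(a),P(b)]))
E
```

```text
(no output)
```

View pics/car.png

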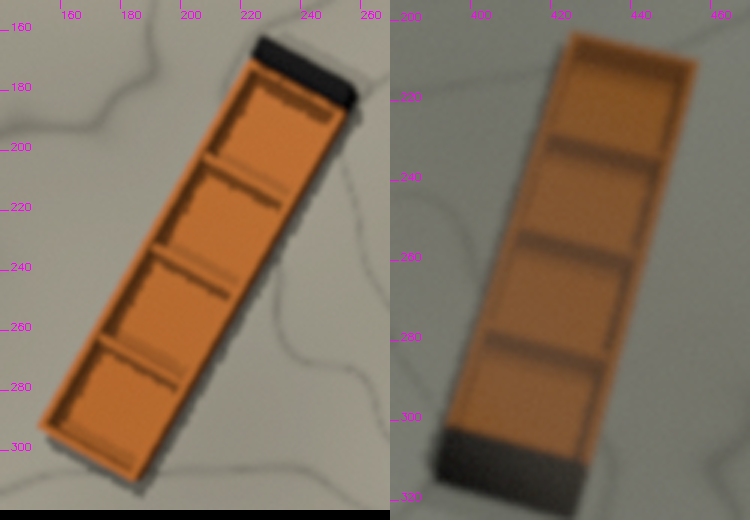

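View pics/rack.png

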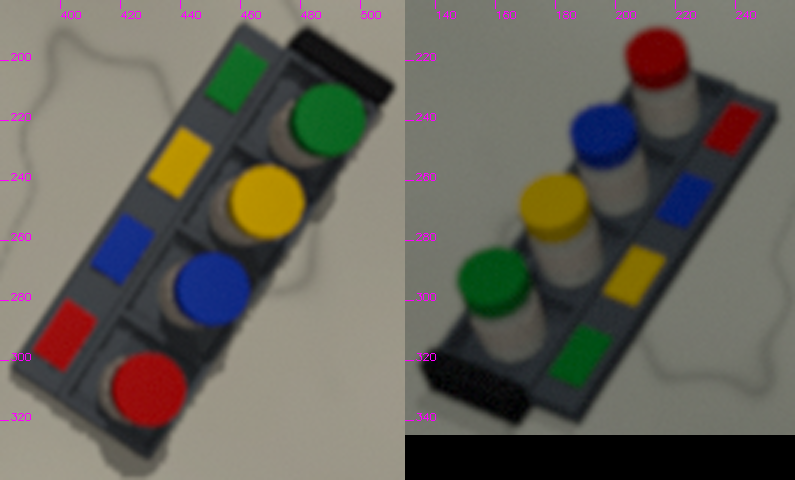

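In the crops, the carrier's far-end rim corners are at (153,292) and (186,311) in the top view, and (457,210.5) and (425.5,203) in the scene view. Lids in the top view: green (490,220), yellow (469,247), blue (451,276), red (430,310). I triangulate these next.

```bash
cat > h.py <<'E'
import numpy as np, json
from bench import arm
from scipy.optimize import least_squares
def proj(m,p):
    p=np.atleast_2d(p);E=np.array(m['extrinsics']);c=p@E[:3,:3].T+E[:3,3];c=c*[1,-1,-1]
    q=c@np.array(m['camera_matrix']).T;return q[:,:2]/q[:,2:]
def tri(obs):
    f=lambda p:np.concatenate([proj(m,p)[0]-u for m,u in obs])
    r=least_squares(f,[.5,0,.03]);return r.x,np.abs(r.fun).max()
def fitpose(obs): # list of (model, pixel, local pt)
    def w(v,l):
        c,s=np.cos(v[3]),np.sin(v[3]);return np.array([v[0]+c*l[0]-s*l[1],v[1]+s*l[0]+c*l[1],v[2]+l[2]])
    f=lambda v:np.concatenate([proj(m,w(v,l))[0]-u for m,u,l in obs])
    best=min((least_squares(f,[.5,0,0,y]) for y in (-2,-.6,.6,2)),key=lambda r:r.cost)
    return best.x,best.fun.reshape(-1,2)
E
python3 - <<'E'
from h import *
T=arm.camera_model('top');S=arm.camera_model('scene')
ct=lambda x,y:np.array([380+x/3,180+y/3]);cs=lambda x,y:np.array([130+(x-405)/3,200+y/3])
lid=dict(green=((329,120),(494,276)),yellow=((267,202),(554,201)),blue=((212,289),(605,130)),red=((149,389),(657,52)))
tag=dict(green=((237,77),(581,356)),yellow=((180,162),(635,274)),blue=((122,249),(685,200)),red=((65,336),(733,129)))
X=dict(green=.09,yellow=.03,blue=-.03,red=-.09);ob=[]
for k in lid:
    p,e=tri([(T,ct(*lid[k][0])),(S,cs(*lid[k][1]))]);print(k,'lid',p.round(4),round(e,1))
    p,e=tri([(T,ct(*tag[k][0])),(S,cs(*tag[k][1]))]);print(k,'tag',p.round(4),round(e,1))
    for m,u in((T,ct(*tag[k][0])),(S,cs(*tag[k][1]))):ob.append((m,u,(X[k],.047,.022)))
v,r=fitpose(ob);print('rack',v.round(4),r.round(1).tolist())
for k in X:print(k,'pocket',(v[:2]+X[k]*np.array([np.cos(v[3]),np.sin(v[3])])).round(4))
ob=[(T,(153.3,291.7),(-.122,.032,.022)),(T,(185.7,310.7),(-.122,-.032,.022)),(T,(227.3,162.3),(.138,.032,.03)),(T,(259,180.7),(.138,-.032,.03)),
(S,(457,210.5),(-.122,.032,.022)),(S,(425.5,203),(-.122,-.032,.022)),(S,(391.2,313.8),(.138,-.032,0)),(S,(425.8,325),(.138,.032,0))]
for i,j in((0,4),(1,5)):print('rim',*tri([ob[i][:2],ob[j][:2]]))
v,r=fitpose(ob);print('carrier',v.round(4),r.round(1).tolist())
for k in X:print(k,'goal',(v[:2]-X[k]*np.array([np.cos(v[3]),np.sin(v[3])])).round(4))
s=arm.sense();print(s['t'],s['joint_pos'])
E
```

```text
green lid [ 0.6033 -0.2863  0.0676] 1.6
green tag [ 0.6346 -0.2466  0.0208] 1.4
yellow lid [ 0.557  -0.2518  0.068 ] 1.5
yellow tag [ 0.5841 -0.2133  0.0219] 1.3
blue lid [ 0.5086 -0.2214  0.0668] 1.7
blue tag [ 0.5333 -0.1808  0.0194] 1.1
red lid [ 0.4534 -0.1872  0.0674] 1.4
red tag [ 0.4827 -0.1481  0.0187] 1.3
rack [ 0.533  -0.2365 -0.0017 -0.5783] [[-1.5, 0.2], [-1.2, -0.2], [-1.3, 0.1], [-1.3, 0.4], [-0.9, -0.3], [-1.2, -0.2], [-1.1, -0.5], [-1.3, -0.3]]
green pocket [ 0.6084 -0.2857]
yellow pocket [ 0.5582 -0.2529]
blue pocket [ 0.5079 -0.2201]
red pocket [ 0.4577 -0.1874]
rim [0.47517035 0.27710308 0.02116315] 1.4149780288116744
rim [0.44402348 0.22168635 0.01862971] 1.859837961948358
carrier [ 0.5652  0.1939 -0.0026 -0.4851] [[-2.2, 1.5], [-2.2, 0.7], [-1.2, -0.5], [-0.8, -1.4], [-1.0, -0.4], [-1.6, -0.7], [-2.5, 2.3], [-1.5, 1.1]]
green goal [0.4856 0.2359]
yellow goal [0.5387 0.2079]
blue goal [0.5917 0.18  ]
red goal [0.6448 0.152 ]
0.15 [ 1.1940923   0.46926034 -0.04863393  1.53341074  0.02411445  1.14095504
 -0.08229009]
```

The heights agree with the text: lids 0.067–0.068 against 0.070, tags 0.020 against 0.022. The pots sit within about 5 mm of their pocket centres. Next is a helper for the relative moves, then a move above the rack.

```bash
cat >> h.py <<'E'
from scipy.spatial.transform import Rotation as Ro
def go(x,y,z,yaw):
    """yaw = world angle (deg) of tool y axis, tool pointing down"""
    s=arm.sense();R=np.array(s['eef_rot']);a=np.radians(yaw)
    Y=np.array([np.cos(a),np.sin(a),0]);Z=np.array([0,0,-1.]);D=np.c_[np.cross(Y,Z),Y,Z]
    d=R.T@(np.array([x,y,z])-s['ee_pos']);t=Ro.from_matrix(R.T@D).as_rotvec(degrees=True)
    print('t',round(s['t'],2),'pos',np.round(s['ee_pos'],4),'F',np.round(s['force'],1),'gap',round(s['finger_gap'],3),'ff',np.round(s['finger_force'],1))
    print('shift',d.round(4),'turn',t.round(1))
E
python3 -c "
from h import *
go(.533,-.2365,.26,56.9)
m=arm.camera_model('wrist')['extrinsics'];m=np.array(m);s=arm.sense()
print(np.array(s['eef_rot']).T@(-m[:3,:3].T@m[:3,3]-s['ee_pos']))"
```

```text
t 0.15 pos [ 0.23   -0.6342  0.2305] F [ 0.1 -0.4 -0.6] gap 0.999 ff 0.0
shift [ 0.4205 -0.2706 -0.0291] turn [-0.00e+00 -1.00e-01 -1.27e+02]
[ 0.07623429 -0.00086041 -0.14213072]
```

```bash
python3 -m jog '[0.42,-0.27,-0.03,0,0,-127,1, 0.42,-0.27,-0.03,0,0,-127,1, 0.42,-0.27,-0.03,0,0,-127,1, 0.42,-0.27,-0.03,0,0,-127,1, 0.42,-0.27,-0.03,0,0,-127,1, 0.42,-0.27,-0.03,0,0,-127,1, 0.42,-0.27,-0.03,0,0,-127,1, 0.42,-0.27,-0.03,0,0,-127,1]'; python3 -c "
from h import *
go(.533,-.2365,.26,56.9)"
```

```text
t: 0.82
ee_pos: [0.4326, -0.3682, 0.2514]
eef_rot: [[0.215, 0.977, -0.0], [0.977, -0.215, -0.0], [-0.0, -0.0, -1.0]]
force: [0.7, 0.4, 0.3]
finger_gap: 0.998
finger_force: 0.0
t 0.82 pos [ 0.4326 -0.3682  0.2514] F [0.7 0.4 0.3] gap 0.998 ff 0.0
shift [ 0.1502  0.0697 -0.0086] turn [ -0.    0.  -69.3]
```

```bash
python3 -m jog '[0.15,0.07,-0.01,0,0,-69,1, 0.15,0.07,-0.01,0,0,-69,1, 0.15,0.07,-0.01,0,0,-69,1, 0.15,0.07,-0.01,0,0,-69,1, 0.15,0.07,-0.01,0,0,-69,1, 0.15,0.07,-0.01,0,0,-69,1, 0.15,0.07,-0.01,0,0,-69,1, 0.15,0.07,-0.01,0,0,-69,1]' | head -2; python3 -c "
from h import *
go(.533,-.2365,.26,56.9)"
```

```text
t: 1.48
ee_pos: [0.5333, -0.2389, 0.2609]
t 1.48 pos [ 0.5333 -0.2389  0.2609] F [-0.4  0.  -0.3] gap 1.0 ff 0.0
shift [0.0019 0.0015 0.0009] turn [ -0.  -0. -12.]
```

```bash
python3 -m jog '[0.002,0.0015,0,0,0,-12,1,0.002,0.0015,0,0,0,-12,1,0.002,0.0015,0,0,0,-12,1,0.002,0.0015,0,0,0,-12,1]' | head -2; python3 -c "
from h import *
import cv2
go(.533,-.2365,.26,56.9)
json.dump({k:np.array(v).tolist() for k,v in arm.camera_model('wrist').items()},open('w1.json','w'))
cv2.imwrite('pics/w1.png',arm.capture('wrist')[:,:,::-1])"
```

```text
t: 1.82
ee_pos: [0.5328, -0.2369, 0.261]
t 1.82 pos [ 0.5328 -0.2369  0.261 ] F [-0.4 -0.2  0.6] gap 1.002 ff 0.0
shift [0.     0.0005 0.001 ] turn [-0.  -0.  -0.5]
```

View pics/w1.png

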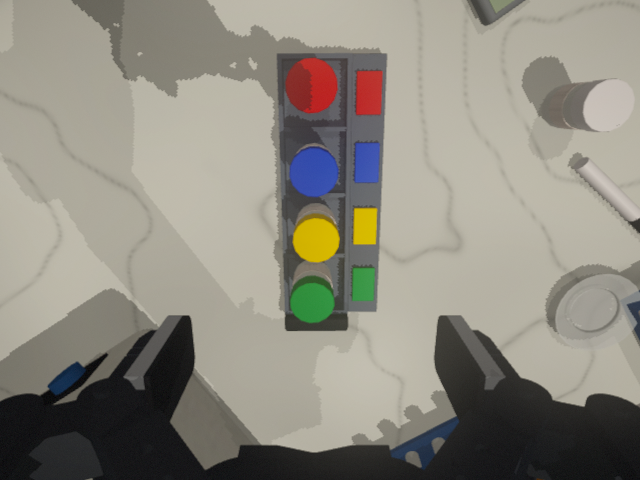

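The wrist view shows the lids at red (312,85), blue (314,171), yellow (316,240) and green (312,301), with the tags on the right. I combine this with the other two views.

```bash
cat > m.py <<'E'
from h import *
W=json.load(open('w1.json'));T=arm.camera_model('top');S=arm.camera_model('scene')
ct=lambda x,y:np.array([380+x/3,180+y/3]);cs=lambda x,y:np.array([130+(x-405)/3,200+y/3])
lid=dict(green=((329,120),(494,276),(312,301)),yellow=((267,202),(554,201),(316,240)),blue=((212,289),(605,130),(314,171)),red=((149,389),(657,52),(312,85)))
tag=dict(green=((237,77),(581,356),(363,284)),yellow=((180,162),(635,274),(365,226)),blue=((122,249),(685,200),(367.5,162)),red=((65,336),(733,129),(369,92.5)))
for n,d in(('lid',lid),('tag',tag)):
  for k in d:
    p,e=tri([(T,ct(*d[k][0])),(S,cs(*d[k][1])),(W,d[k][2])])
    z=.07 if n=='lid' else .022
    q=least_squares(lambda v:proj(W,[*v,z])[0]-d[k][2],[.5,-.2]).x
    print(n,k,p.round(4),round(e,1),'wrist@z',q.round(4))
E
python3 m.py
```

```text
lid green [ 0.6025 -0.2855  0.0654] 2.4 wrist@z [ 0.6003 -0.2835]
lid yellow [ 0.5564 -0.2507  0.067 ] 2.2 wrist@z [ 0.5554 -0.2495]
lid blue [ 0.5073 -0.2201  0.0656] 2.5 wrist@z [ 0.5065 -0.219 ]
lid red [ 0.4522 -0.1853  0.0679] 2.4 wrist@z [ 0.452  -0.1847]
tag green [ 0.6337 -0.2454  0.0188] 2.3 wrist@z [ 0.6318 -0.2439]
tag yellow [ 0.583  -0.212   0.0204] 2.2 wrist@z [ 0.582  -0.2111]
tag blue [ 0.5326 -0.1787  0.0199] 2.2 wrist@z [ 0.532  -0.1777]
tag red [ 0.4822 -0.1462  0.0201] 2.1 wrist@z [ 0.4819 -0.1457]
```

Three views agree within about 2 mm. I start with red.

```bash
python3 -c "
from h import *
go(.4523,-.186,.041,56.9)"
```

```text
t 1.87 pos [ 0.5328 -0.2369  0.2611] F [ 0.1  0.1 -0.3] gap 1.004 ff 0.0
shift [ 0.0952 -0.0021  0.2201] turn [-0.  -0.  -0.5]
```

```bash
python3 -m jog '[0.095,-0.002,0.1,0,0,0,1,0.095,-0.002,0.1,0,0,0,1,0.095,-0.002,0.1,0,0,0,1,0.095,-0.002,0.1,0,0,0,1,0.095,-0.002,0.135,0,0,0,1,0.095,-0.002,0.17,0,0,0,1,0.095,-0.002,0.2,0,0,0,1,0.095,-0.002,0.22,0,0,0,1]'|tail -3;python3 -m jog '[0,0,0,0,0,0,1,0,0,0,0,0,0,1]' | sed -n 1,2p; python3 -c "
from h import *
import cv2
go(.4523,-.186,.041,56.9)
cv2.imwrite('pics/w2.png',arm.capture('wrist')[:,:,::-1])"
```

```text
force: [0.1, -0.3, 0.3]
finger_gap: 0.999
finger_force: 0.0
t: 2.7
ee_pos: [0.4524, -0.1857, 0.0409]
t 2.7 pos [ 0.4524 -0.1857  0.0409] F [-0.1  0.1  0.3] gap 1.0 ff 0.0
shift [-0.0001 -0.0003 -0.0001] turn [-0.  -0.1 -0.4]
```

View pics/w2.png

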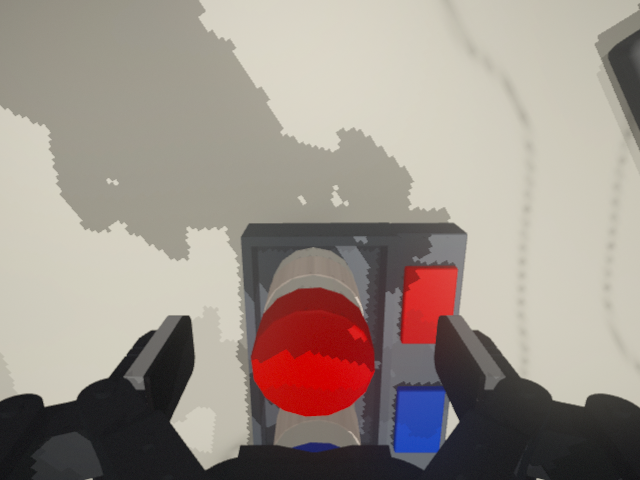

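The red lid (313,352) is centred between the fingertips (192 and 436). I close and lift.

```bash
python3 -m jog '[0,0,0,0,0,0,-1,0,0,0,0,0,0,-1,0,0,0,0,0,0,-1,0,0,0,0,0,0,-1,0,0,0,0,0,0,-1,0,0,0,0,0,0,-1,0,0,0,0,0,0,-1,0,0,0,0,0,0,-1]';python3 -m jog '[0,0,-0.003,0,0,0,-1,0,0,-0.01,0,0,0,-1,0,0,-0.03,0,0,0,-1,0,0,-0.06,0,0,0,-1,0,0,-0.09,0,0,0,-1,0,0,-0.11,0,0,0,-1,0,0,-0.12,0,0,0,-1,0,0,-0.12,0,0,0,-1]'; python3 -c "
from h import *
go(.6448,.152,.161,62.2)"
```

```text
t: 3.42
ee_pos: [0.4534, -0.1865, 0.0425]
eef_rot: [[-0.834, 0.552, 0.002], [0.552, 0.834, -0.001], [-0.002, -0.0, -1.0]]
force: [-0.9, 0.1, 5.9]
finger_gap: 0.449
finger_force: 59.5
t: 4.08
ee_pos: [0.454, -0.1865, 0.1636]
eef_rot: [[-0.834, 0.552, 0.004], [0.552, 0.834, -0.003], [-0.005, 0.0, -1.0]]
force: [0.6, -0.3, -1.1]
finger_gap: 0.446
finger_force: 60.4
t 4.08 pos [ 0.454  -0.1865  0.1636] F [ 0.6 -0.3 -1.1] gap 0.446 ff 60.4
shift [0.0277 0.3876 0.0026] turn [ 0.   0.3 -5.7]
```

```bash
python3 -m jog '[0.002,0.03,0,0,0,-1,-1,0.005,0.07,0,0,0,-2,-1,0.008,0.11,0,0,0,-3,-1,0.011,0.15,0,0,0,-4,-1,0.014,0.19,0,0,0,-5,-1,0.016,0.23,0,0,0,-5,-1,0.018,0.27,0,0,0,-5.5,-1,0.022,0.31,0,0,0,-5.5,-1]'|sed -n 2p; python3 -m jog '[0.003,0.03,0,0,0,0,-1,0.005,0.055,0,0,0,0,-1,0.006,0.07,0,0,0,0,-1,0.006,0.077,0,0,0,0,-1,0.006,0.077,0,0,0,0,-1,0.006,0.077,0,0,0,0,-1]'|sed -n 2p
python3 -c "
from h import *
import cv2
go(.6448,.152,.161,62.2)
json.dump({k:np.array(v).tolist() for k,v in arm.camera_model('wrist').items()},open('w3.json','w'))
a=arm.capture('wrist')[:,:,::-1]; b=arm.capture('scene')[130:330,320:500,::-1]
b=cv2.resize(b,None,fx=2.4,fy=2.4,interpolation=2)
cv2.imwrite('pics/w3.png',a);cv2.imwrite('pics/s3.png',b)"
```

```text
ee_pos: [0.6052, 0.0857, 0.159]
ee_pos: [0.6355, 0.1543, 0.1599]
t 5.25 pos [0.6355 0.1543 0.1599] F [-0.1  0.  -1.8] gap 0.445 ff 60.5
shift [-0.0093  0.0023 -0.0012] turn [-0.1 -0.1 -0.2]
```

View pics/w3.png

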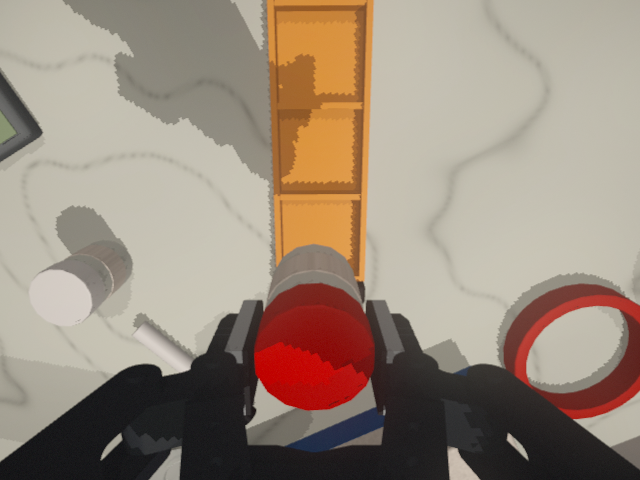

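View pics/s3.png

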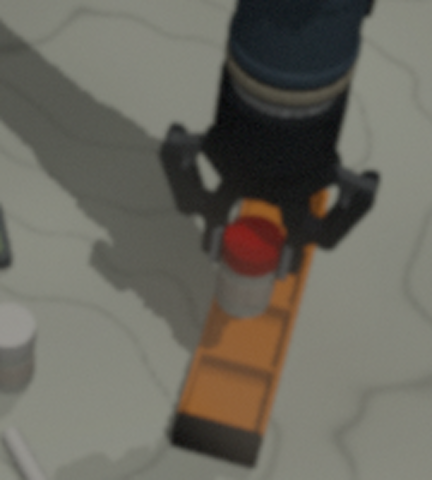

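The red pot hangs upright in the grip, lid at (315,345). The empty pockets are visible, with divider tops at rows 5, 104 and 196 and the rim's outer edges at columns 270 to 370. I refine the carrier pose from these.

```bash
cat > c.py <<'E'
from h import *
W=json.load(open('w3.json'));T=arm.camera_model('top');S=arm.camera_model('scene')
ow=[(W,u,(x,y,.022)) for u,x,y in(((270,5),-.06,-.032),((373,5),-.06,.032),((271.5,104),0,-.032),((368,104),0,.032),((274,196),.06,-.032),((365.5,196),.06,.032))]
ot=[(T,(153.3,291.7),(-.122,.032,.022)),(T,(185.7,310.7),(-.122,-.032,.022)),(T,(227.3,162.3),(.138,.032,.03)),(T,(259,180.7),(.138,-.032,.03)),
(S,(457,210.5),(-.122,.032,.022)),(S,(425.5,203),(-.122,-.032,.022))]
for n,o in(('wrist',ow),('fixed',ot),('all',ow+ot)):
    v,r=fitpose(o);print(n,v.round(4),np.abs(r).max().round(1))
    print([(v[:2]+x*np.array([np.cos(v[3]),np.sin(v[3])])).round(4).tolist() for x in(-.09,-.03,.03,.09)])
E
python3 c.py
```

```text
wrist [ 0.566   0.196  -0.0098 -0.4916] 2.0
[[0.4867, 0.2385], [0.5396, 0.2102], [0.5925, 0.1819], [0.6454, 0.1536]]
fixed [ 0.5657  0.1928 -0.0048 -0.4932] 1.8
[[0.4864, 0.2354], [0.5393, 0.207], [0.5921, 0.1786], [0.645, 0.1502]]
all [ 0.566   0.1958 -0.0091 -0.4903] 2.8
[[0.4866, 0.2381], [0.5395, 0.2099], [0.5924, 0.1816], [0.6454, 0.1534]]
```

```bash
python3 -c "
from h import *
go(.6452,.152,.053,61.8)"
```

```text
t 5.35 pos [0.6358 0.1533 0.1605] F [-0.1 -0.  -1.1] gap 0.448 ff 60.5
shift [-0.0089  0.0036  0.1075] turn [-0.1 -0.   0.1]
```

```bash
python3 -m jog '[-0.009,0.0035,0.01,0,0,0,-1,-0.009,0.0035,0.04,0,0,0,-1,-0.009,0.0035,0.07,0,0,0,-1,-0.009,0.0035,0.09,0,0,0,-1,-0.009,0.0035,0.1,0,0,0,-1,-0.009,0.0035,0.105,0,0,0,-1,-0.009,0.0035,0.1075,0,0,0,-1,-0.009,0.0035,0.1075,0,0,0,-1]'; python3 -m jog '[0,0,0.0015,0,0,0,-1,0,0,0.003,0,0,0,-1,0,0,0.0045,0,0,0,-1,0,0,0.006,0,0,0,-1,0,0,0.007,0,0,0,-1,0,0,0.008,0,0,0,-1]'
python3 -c "
from h import *
go(.6452,.152,.0425,61.8)"
```

```text
t: 6.02
ee_pos: [0.6464, 0.1543, 0.0543]
eef_rot: [[-0.883, 0.47, 0.001], [0.47, 0.883, 0.0], [-0.001, 0.001, -1.0]]
force: [-0.4, 0.2, -1.1]
finger_gap: 0.444
finger_force: 60.6
t: 6.52
ee_pos: [0.6458, 0.1543, 0.0459]
eef_rot: [[-0.883, 0.469, 0.0], [0.469, 0.883, -0.0], [-0.0, 0.0, -1.0]]
force: [0.3, 0.4, -1.2]
finger_gap: 0.45
finger_force: 60.6
t 6.52 pos [0.6458 0.1543 0.0459] F [ 0.3  0.4 -1.2] gap 0.45 ff 60.6
shift [-0.0005 -0.0024  0.0034] turn [0.  0.  0.2]
```

```bash
python3 -m jog '[0,-0.002,0.001,0,0,0,-1,0,-0.002,0.002,0,0,0,-1,0,-0.002,0.0025,0,0,0,-1]'|grep -E 'ee_pos|force:'; python3 -m jog '[0,0,0.0005,0,0,0,-1,0,0,0.0005,0,0,0,-1]'|grep -E 'ee_pos|force:'; python3 -m jog '[0,0,0.0005,0,0,0,-1,0,0,0.0005,0,0,0,-1]'|grep -E 'ee_pos|force:'
```

```text
ee_pos: [0.6447, 0.1523, 0.0431]
force: [0.4, -0.2, -0.6]
finger_force: 60.6
ee_pos: [0.6449, 0.1526, 0.0428]
force: [-0.0, 0.4, -1.0]
finger_force: 60.6
ee_pos: [0.645, 0.1527, 0.0427]
force: [-1.2, -1.0, 0.4]
finger_force: 60.8
```

```bash
python3 -m jog '[0,0,0.0007,0,0,0,-1,0,0,0.0007,0,0,0,-1]'|grep -E 'ee_pos|force:'; python3 -m jog '[0,0,0,0,0,0,-0.2,0,0,0,0,0,0,0.2,0,0,0,0,0,0,0.6,0,0,0,0,0,0,1,0,0,0,0,0,0,1,0,0,0,0,0,0,1,0,0,0,0,0,0,1]'; python3 -c "
from h import *
go(.6452,.152,.161,61.8)
go(.5071,-.2203,.16,56.9)"
```

```text
ee_pos: [0.645, 0.1526, 0.0426]
force: [-1.8, -0.3, 6.4]
finger_force: 61.2
t: 7.85
ee_pos: [0.6448, 0.1526, 0.0415]
eef_rot: [[-0.883, 0.469, -0.0], [0.469, 0.883, -0.0], [0.0, -0.0, -1.0]]
force: [0.1, -0.1, 0.1]
finger_gap: 0.998
finger_force: 0.0
t 7.85 pos [0.6448 0.1526 0.0415] F [ 0.1 -0.1  0.1] gap 0.998 ff 0.0
shift [-0.0006 -0.0004 -0.1195] turn [-0.  -0.   0.2]
t 7.85 pos [0.6448 0.1526 0.0415] F [ 0.1 -0.1  0.1] gap 0.998 ff 0.0
shift [-0.0533 -0.3939 -0.1185] turn [-0.  -0.   5.1]
```

```bash
python3 -m jog '[0,0,-0.03,0,0,0,1,0,0,-0.07,0,0,0,1,0,0,-0.11,0,0,0,1,-0.003,-0.03,-0.12,0,0,1,1,-0.01,-0.07,-0.12,0,0,2,1,-0.015,-0.11,-0.12,0,0,3,1,-0.02,-0.15,-0.12,0,0,4,1,-0.025,-0.19,-0.12,0,0,5,1]'|sed -n 2p; python3 -c "
from h import *
import cv2
go(.5071,-.2203,.16,56.9)
cv2.imwrite('pics/s4.png',cv2.resize(arm.capture('scene')[100:350,250:500,::-1],None,fx=2,fy=2))"
```

```text
ee_pos: [0.5769, -0.0285, 0.1617]
t 8.52 pos [ 0.5769 -0.0285  0.1617] F [ 1.1 -0.4 -0.2] gap 1.004 ff 0.0
shift [-0.046  -0.1988  0.0018] turn [-0.   0.   0.1]
```

View pics/s4.png

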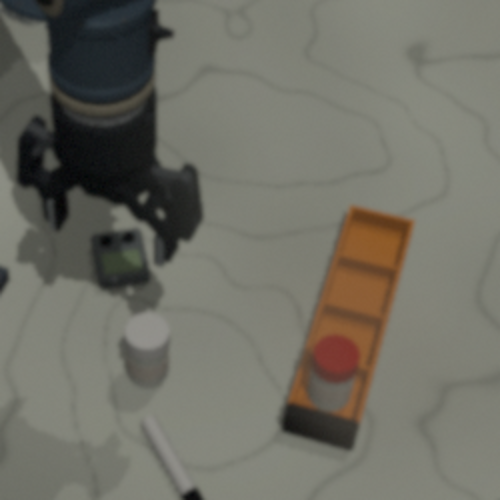

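Red stands upright in the carrier pocket next to its black end, at (332,375). Blue is next.

```bash
python3 -m jog '[-0.008,-0.04,0,0,0,0,1,-0.018,-0.08,0,0,0,0,1,-0.027,-0.12,0,0,0,0,1,-0.037,-0.16,0,0,0,0,1,-0.046,-0.185,0,0,0,0,1,-0.046,-0.198,0,0,0,0,1,-0.046,-0.199,0,0,0,0,1,-0.046,-0.199,0,0,0,0,1]'|sed -n 1,2p; python3 -c "
from h import *
go(.5071,-.2203,.041,56.9)"
```

```text
t: 9.23
ee_pos: [0.5081, -0.218, 0.1616]
t 9.23 pos [ 0.5081 -0.218   0.1616] F [-0.2  0.9 -0.1] gap 0.997 ff 0.0
shift [-0.0004 -0.0026  0.1206] turn [ 0.1 -0.   0.1]
```

```bash
python3 -m jog '[0,-0.002,0.03,0,0,0,1,0,-0.002,0.06,0,0,0,1,0,-0.002,0.09,0,0,0,1,0,-0.002,0.11,0,0,0,1,0,-0.002,0.119,0,0,0,1,0,-0.002,0.12,0,0,0,1,0,-0.002,0.12,0,0,0,1]'|sed -n 1,2p;python3 -m jog '[0,0,0,0,0,0,-1,0,0,0,0,0,0,-1,0,0,0,0,0,0,-1,0,0,0,0,0,0,-1,0,0,0,0,0,0,-1,0,0,0,0,0,0,-1,0,0,0,0,0,0,-1]';python3 -m jog '[0,0,-0.003,0,0,0,-1,0,0,-0.01,0,0,0,-1,0,0,-0.03,0,0,0,-1,0,0,-0.06,0,0,0,-1,0,0,-0.09,0,0,0,-1,0,0,-0.11,0,0,0,-1,0,0,-0.12,0,0,0,-1,0,0,-0.12,0,0,0,-1]'; python3 -c "
from h import *
go(.5923,.1804,.161,61.8)"
```

```text
t: 9.82
ee_pos: [0.5081, -0.2187, 0.0421]
t: 10.4
ee_pos: [0.5078, -0.2209, 0.0429]
eef_rot: [[-0.839, 0.545, 0.002], [0.545, 0.839, -0.001], [-0.002, 0.0, -1.0]]
force: [-1.3, 0.0, 6.1]
finger_gap: 0.45
finger_force: 59.8
t: 11.07
ee_pos: [0.5082, -0.221, 0.164]
eef_rot: [[-0.839, 0.545, 0.004], [0.545, 0.839, -0.002], [-0.005, 0.0, -1.0]]
force: [0.5, -0.2, -2.4]
finger_gap: 0.445
finger_force: 60.4
t 11.07 pos [ 0.5082 -0.221   0.164 ] F [ 0.5 -0.2 -2.4] gap 0.445 ff 60.4
shift [0.1481 0.3825 0.0025] turn [ 0.   0.3 -4.8]
```

```bash
python3 -m jog '[0.01,0.025,0,0,0,-1,-1,0.024,0.062,0,0,0,-2,-1,0.038,0.098,0,0,0,-3,-1,0.052,0.134,0,0,0,-4,-1,0.066,0.17,0,0,0,-4.8,-1,0.08,0.206,0,0,0,-4.8,-1,0.094,0.242,0,0,0,-4.8,-1,0.108,0.278,0,0,0,-4.8,-1]'|sed -n 2p; python3 -m jog '[0.013,0.036,0,0,0,0,-1,0.026,0.07,0,0,0,0,-1,0.035,0.09,0,0,0,0,-1,0.04,0.1,0,0,0,0,-1,0.04,0.103,0,0,0,0,-1,0.04,0.103,0,0,0,0,-1,0.04,0.103,0,0,0,0,-1]'|sed -n 2p
python3 -c "
from h import *
go(.5923,.1804,.053,61.8)"
```

```text
ee_pos: [0.5666, 0.0727, 0.1597]
ee_pos: [0.5811, 0.1784, 0.1606]
t 12.32 pos [0.5811 0.1784 0.1606] F [ 0.  -0.8 -0.8] gap 0.449 ff 60.5
shift [-0.0089  0.0073  0.1076] turn [-0.2 -0.  -0.1]
```

```bash
python3 -m jog '[-0.009,0.006,0.01,0,0,0,-1,-0.009,0.006,0.04,0,0,0,-1,-0.009,0.006,0.07,0,0,0,-1,-0.009,0.006,0.09,0,0,0,-1,-0.009,0.006,0.1,0,0,0,-1,-0.009,0.006,0.105,0,0,0,-1,-0.009,0.006,0.1075,0,0,0,-1,-0.009,0.006,0.1075,0,0,0,-1]'|grep -E 'ee_pos|force:'; python3 -m jog '[0,0,0.0015,0,0,0,-1,0,0,0.003,0,0,0,-1,0,0,0.0045,0,0,0,-1,0,0,0.006,0,0,0,-1,0,0,0.007,0,0,0,-1,0,0,0.008,0,0,0,-1,0,0,0.008,0,0,0,-1]'|grep -E 'ee_pos|force:'
python3 -c "
from h import *
go(.5923,.1804,.0429,61.8)"
```

```text
ee_pos: [0.5925, 0.1816, 0.0547]
force: [0.3, 0.1, -0.7]
finger_force: 60.5
ee_pos: [0.5917, 0.1821, 0.0459]
force: [-0.6, -0.8, -2.0]
finger_force: 60.5
t 13.57 pos [0.5917 0.1821 0.0459] F [-0.6 -0.8 -2. ] gap 0.451 ff 60.5
shift [-0.0013 -0.0012  0.003 ] turn [-0. -0.  0.]
```

```bash
python3 -m jog '[-0.001,-0.001,0.001,0,0,0,-1,-0.001,-0.001,0.002,0,0,0,-1,-0.001,-0.001,0.0025,0,0,0,-1]'|grep -E 'ee_pos|force:'; for i in 1; do python3 -m jog '[0,0,0.0005,0,0,0,-1,0,0,0.0005,0,0,0,-1]'|grep -E 'ee_pos|force:'; python3 -m jog '[0,0,0.0005,0,0,0,-1,0,0,0.0005,0,0,0,-1]'|grep -E 'ee_pos|force:'; done
```

```text
ee_pos: [0.5923, 0.1806, 0.0434]
force: [-1.1, 0.3, -1.0]
finger_force: 60.5
ee_pos: [0.5922, 0.1808, 0.043]
force: [1.0, -0.5, -0.9]
finger_force: 60.5
ee_pos: [0.5923, 0.1809, 0.043]
force: [-1.1, -0.4, 2.2]
finger_force: 60.7
```

Contact felt at the expected height; I release, lift and go to yellow.

```bash
python3 -m jog '[0,0,0.0003,0,0,0,-1,0,0,0.0003,0,0,0,-0.2,0,0,0.0003,0,0,0,0.2,0,0,0.0003,0,0,0,0.6,0,0,0.0003,0,0,0,1,0,0,0.0003,0,0,0,1,0,0,0.0003,0,0,0,1,0,0,0.0003,0,0,0,1]'; python3 -m jog '[0,0,-0.03,0,0,0,1,0,0,-0.07,0,0,0,1,0,0,-0.11,0,0,0,1,-0.003,-0.03,-0.12,0,0,1,1,-0.01,-0.07,-0.12,0,0,2,1,-0.015,-0.11,-0.12,0,0,3,1,-0.02,-0.15,-0.12,0,0,4,1,-0.025,-0.19,-0.12,0,0,5,1]'|sed -n 2p; python3 -c "
from h import *
go(.5565,-.251,.16,56.9)"
```

```text
t: 14.82
ee_pos: [0.5922, 0.1808, 0.0422]
eef_rot: [[-0.881, 0.472, -0.0], [0.472, 0.881, 0.0], [0.0, 0.0, -1.0]]
force: [0.1, 0.2, -0.2]
finger_gap: 1.002
finger_force: 0.0
ee_pos: [0.5236, -0.0001, 0.1624]
t 15.48 pos [ 5.236e-01 -1.000e-04  1.624e-01] F [ 0.6 -0.8 -0.1] gap 0.999 ff 0.0
shift [-0.1649 -0.1919  0.0025] turn [-0.   0.  -0.1]
```

```bash
python3 -m jog '[-0.026,-0.03,0,0,0,0,1,-0.052,-0.06,0,0,0,0,1,-0.078,-0.09,0,0,0,0,1,-0.104,-0.12,0,0,0,0,1,-0.13,-0.15,0,0,0,0,1,-0.155,-0.18,0,0,0,0,1,-0.164,-0.192,0.002,0,0,0,1,-0.164,-0.192,0.002,0,0,0,1]'|sed -n 2p; python3 -m jog '[0,0,0,0,0,0,1,0,0,0,0,0,0,1]'|sed -n 1p; python3 -c "
from h import *
go(.5565,-.251,.042,56.9)"
```

```text
ee_pos: [0.5557, -0.2551, 0.1593]
t: 16.32
t 16.32 pos [ 0.5568 -0.2469  0.1603] F [ 0.4  0.8 -0.4] gap 1.002 ff 0.0
shift [-0.002  -0.0037  0.1183] turn [ 0.1 -0.   0. ]
```

```bash
python3 -m jog '[-0.002,-0.003,0.03,0,0,0,1,-0.002,-0.003,0.06,0,0,0,1,-0.002,-0.003,0.09,0,0,0,1,-0.002,-0.003,0.11,0,0,0,1,-0.002,-0.003,0.117,0,0,0,1,-0.002,-0.003,0.118,0,0,0,1,-0.002,-0.003,0.118,0,0,0,1]'|sed -n 1,2p;python3 -m jog '[0,0,0,0,0,0,-1,0,0,0,0,0,0,-1,0,0,0,0,0,0,-1,0,0,0,0,0,0,-1,0,0,0,0,0,0,-1,0,0,0,0,0,0,-1,0,0,0,0,0,0,-1]';python3 -m jog '[0,0,-0.003,0,0,0,-1,0,0,-0.01,0,0,0,-1,0,0,-0.03,0,0,0,-1,0,0,-0.06,0,0,0,-1,0,0,-0.09,0,0,0,-1,0,0,-0.11,0,0,0,-1,0,0,-0.12,0,0,0,-1,0,0,-0.12,0,0,0,-1]'|sed -n 6p; python3 -c "
from h import *
go(.5394,.2088,.161,61.8)"
```

```text
t: 16.9
ee_pos: [0.5576, -0.2512, 0.0431]
t: 17.48
ee_pos: [0.5575, -0.2529, 0.0436]
eef_rot: [[-0.837, 0.547, 0.002], [0.547, 0.837, -0.001], [-0.002, 0.0, -1.0]]
force: [-0.7, 1.4, 5.4]
finger_gap: 0.451
finger_force: 59.7
finger_force: 60.4
t 18.15 pos [ 0.558  -0.2529  0.1649] F [ 0.6  0.7 -0.2] gap 0.451 ff 60.4
shift [0.2684 0.3762 0.0028] turn [ 0.   0.3 -5. ]
```

```bash
python3 -m jog '[0.012,0.017,0,0,0,-1,-1,0.032,0.045,0,0,0,-2,-1,0.054,0.076,0,0,0,-3,-1,0.076,0.107,0,0,0,-4,-1,0.098,0.138,0,0,0,-5,-1,0.12,0.169,0,0,0,-5,-1,0.142,0.2,0,0,0,-5,-1,0.164,0.231,0,0,0,-5,-1]'|sed -n 2p; python3 -m jog '[0.022,0.031,0,0,0,0,-1,0.044,0.06,0,0,0,0,-1,0.064,0.09,0,0,0,0,-1,0.078,0.12,0,0,0,0,-1,0.085,0.14,0,0,0,0,-1,0.09,0.15,0,0,0,0,-1,0.09,0.153,0,0,0,0,-1,0.09,0.153,0,0,0,0,-1]'|sed -n 2p
python3 -m jog '[0,0,0,0,0,0,-1,0,0,0,0,0,0,-1]'|sed -n 1p
python3 -c "
from h import *
go(.5394,.2088,.0535,61.8)"
```

```text
ee_pos: [0.5438, 0.0325, 0.1604]
ee_pos: [0.5382, 0.2076, 0.1611]
t: 19.65
t 19.65 pos [0.539  0.2055 0.1617] F [-0.2 -0.8 -1.3] gap 0.448 ff 60.4
shift [0.0012 0.0033 0.1081] turn [-0.1  0.  -0.1]
```

```bash
python3 -m jog '[0.001,0.002,0.01,0,0,0,-1,0.001,0.002,0.04,0,0,0,-1,0.001,0.002,0.07,0,0,0,-1,0.001,0.002,0.09,0,0,0,-1,0.001,0.002,0.1,0,0,0,-1,0.001,0.002,0.105,0,0,0,-1,0.001,0.002,0.108,0,0,0,-1,0.001,0.002,0.108,0,0,0,-1]'|grep -E 'ee_pos|force:'; python3 -m jog '[0,0,0.0015,0,0,0,-1,0,0,0.003,0,0,0,-1,0,0,0.0045,0,0,0,-1,0,0,0.006,0,0,0,-1,0,0,0.007,0,0,0,-1,0,0,0.008,0,0,0,-1,0,0,0.008,0,0,0,-1]'|grep -E 'ee_pos|force:'
python3 -c "
from h import *
go(.5394,.2088,.0436,61.8)"
```

```text
ee_pos: [0.5393, 0.2102, 0.0546]
force: [-0.2, -0.3, -0.2]
finger_force: 60.4
ee_pos: [0.5388, 0.2101, 0.0461]
force: [0.8, -0.3, -0.3]
finger_force: 60.4
t 20.9 pos [0.5388 0.2101 0.0461] F [ 0.8 -0.3 -0.3] gap 0.449 ff 60.4
shift [-0.0012 -0.0008  0.0025] turn [-0. -0.  0.]
```

```bash
python3 -m jog '[-0.001,-0.001,0.001,0,0,0,-1,-0.001,-0.001,0.002,0,0,0,-1,-0.001,-0.001,0.002,0,0,0,-1]'|grep -E 'ee_pos|force:'; python3 -m jog '[0,0,0.0005,0,0,0,-1,0,0,0.0005,0,0,0,-1]'|grep -E 'ee_pos|force:'; python3 -m jog '[0,0,0.0005,0,0,0,-1,0,0,0.0005,0,0,0,-1]'|grep -E 'ee_pos|force:'
```

```text
ee_pos: [0.5393, 0.2085, 0.0441]
force: [-0.1, -0.0, -0.8]
finger_force: 60.4
ee_pos: [0.5393, 0.2088, 0.0438]
force: [0.5, 0.2, -0.9]
finger_force: 60.4
ee_pos: [0.5394, 0.2088, 0.0436]
force: [0.8, -0.9, 2.2]
finger_force: 60.9
```

```bash
python3 -m jog '[0,0,0.0003,0,0,0,-1,0,0,0.0003,0,0,0,-0.2,0,0,0.0003,0,0,0,0.2,0,0,0.0003,0,0,0,0.6,0,0,0.0003,0,0,0,1,0,0,0.0003,0,0,0,1,0,0,0.0003,0,0,0,1,0,0,0.0003,0,0,0,1]'|tail -3; python3 -m jog '[0,0,-0.03,0,0,0,1,0,0,-0.07,0,0,0,1,0,0,-0.11,0,0,0,1,-0.018,-0.023,-0.12,0,0,1,1,-0.042,-0.054,-0.12,0,0,2,1,-0.066,-0.085,-0.12,0,0,3,1,-0.09,-0.116,-0.12,0,0,4,1,-0.114,-0.147,-0.12,0,0,5,1]'|sed -n 2p; python3 -c "
from h import *
go(.6020,-.285,.16,56.9)"
```

```text
force: [0.4, 0.3, 0.2]
finger_gap: 0.999
finger_force: 0.0
ee_pos: [0.5704, 0.0236, 0.1633]
t 22.82 pos [0.5704 0.0236 0.1633] F [ 0.2 -0.6  0.1] gap 1.002 ff 0.0
shift [-0.1954 -0.2409  0.0034] turn [ 0.   0.  -0.1]
```

```bash
python3 -m jog '[-0.025,-0.031,0,0,0,0,1,-0.05,-0.062,0,0,0,0,1,-0.075,-0.093,0,0,0,0,1,-0.1,-0.124,0,0,0,0,1,-0.125,-0.155,0,0,0,0,1,-0.15,-0.186,0,0,0,0,1,-0.175,-0.217,0.002,0,0,0,1,-0.19,-0.236,0.002,0,0,0,1]'|sed -n 2p; python3 -m jog '[-0.003,0,0,0,0,0,1,-0.003,0,0,0,0,0,1,-0.003,0,0,0,0,0,1]'|sed -n 1p; python3 -c "
from h import *
go(.6020,-.285,.042,56.9)"
```

```text
ee_pos: [0.5993, -0.2821, 0.1602]
t: 23.73
t 23.73 pos [ 0.6028 -0.2765  0.1609] F [ 0.1  0.1 -0.2] gap 0.998 ff 0.0
shift [-0.0041 -0.0077  0.1188] turn [ 0.1 -0.  -0. ]
```

```bash
python3 -m jog '[-0.004,-0.007,0.03,0,0,0,1,-0.004,-0.007,0.06,0,0,0,1,-0.004,-0.007,0.09,0,0,0,1,-0.004,-0.007,0.11,0,0,0,1,-0.004,-0.007,0.118,0,0,0,1,-0.004,-0.007,0.119,0,0,0,1,-0.004,-0.007,0.119,0,0,0,1]'|sed -n 1,2p;python3 -m jog '[0,0,0,0,0,0,-1,0,0,0,0,0,0,-1,0,0,0,0,0,0,-1,0,0,0,0,0,0,-1,0,0,0,0,0,0,-1,0,0,0,0,0,0,-1,0,0,0,0,0,0,-1]';python3 -m jog '[0,0,-0.003,0,0,0,-1,0,0,-0.01,0,0,0,-1,0,0,-0.03,0,0,0,-1,0,0,-0.06,0,0,0,-1,0,0,-0.09,0,0,0,-1,0,0,-0.11,0,0,0,-1,0,0,-0.12,0,0,0,-1,0,0,-0.12,0,0,0,-1]'|sed -n 6p; python3 -c "
from h import *
go(.4865,.237,.161,61.8)"
```

```text
t: 24.32
ee_pos: [0.603, -0.2844, 0.0428]
t: 24.9
ee_pos: [0.6032, -0.2861, 0.0435]
eef_rot: [[-0.837, 0.547, 0.002], [0.547, 0.837, -0.001], [-0.002, 0.0, -1.0]]
force: [-0.0, 0.2, 5.9]
finger_gap: 0.45
finger_force: 60.3
finger_force: 60.3
t 25.57 pos [ 0.6035 -0.2861  0.1647] F [-0.  -0.2 -1. ] gap 0.451 ff 60.3
shift [0.3843 0.3737 0.0022] turn [ 0.   0.3 -5. ]
```

```bash
python3 -m jog '[0.013,0.013,0,0,0,-1,-1,0.037,0.036,0,0,0,-2,-1,0.064,0.062,0,0,0,-3,-1,0.091,0.088,0,0,0,-4,-1,0.118,0.114,0,0,0,-5,-1,0.145,0.141,0,0,0,-5,-1,0.172,0.167,0,0,0,-5,-1,0.199,0.194,0,0,0,-5,-1]'|sed -n 2p; python3 -c "
from h import *
go(.4865,.237,.161,61.8)"
```

```text
ee_pos: [0.5398, -0.0135, 0.1602]
t 26.23 pos [ 0.5398 -0.0135  0.1602] F [ 0.4  0.9 -1. ] gap 0.444 ff 60.3
shift [ 0.1653  0.1955 -0.0007] turn [-0.1 -0.2 -0. ]
```

```bash
python3 -m jog '[0.026,0.031,0,0,0,0,-1,0.052,0.062,0,0,0,0,-1,0.08,0.095,0,0,0,0,-1,0.107,0.127,0,0,0,0,-1,0.132,0.155,0,0,0,0,-1,0.15,0.178,0,0,0,0,-1,0.16,0.188,0,0,0,0,-1,0.164,0.192,0,0,0,0,-1]'|sed -n 2p
python3 -m jog '[0,0,0,0,0,0,-1,0,0,0,0,0,0,-1,0,0,0,0,0,0,-1]'|sed -n 1p
python3 -c "
from h import *
go(.4865,.237,.0535,61.8)"
```

```text
ee_pos: [0.4856, 0.235, 0.1607]
t: 27.15
t 27.15 pos [0.4885 0.2299 0.1612] F [ 1.1 -0.3 -1.5] gap 0.449 ff 60.4
shift [0.0051 0.0055 0.1077] turn [-0.1 -0.  -0.1]
```

```bash
python3 -m jog '[0.005,0.0045,0.01,0,0,0,-1,0.005,0.0045,0.04,0,0,0,-1,0.005,0.0045,0.07,0,0,0,-1,0.005,0.0045,0.09,0,0,0,-1,0.005,0.0045,0.1,0,0,0,-1,0.005,0.0045,0.105,0,0,0,-1,0.005,0.0045,0.108,0,0,0,-1,0.005,0.0045,0.108,0,0,0,-1]'|grep -E 'ee_pos|force:'; python3 -m jog '[0,0,0.0015,0,0,0,-1,0,0,0.003,0,0,0,-1,0,0,0.0045,0,0,0,-1,0,0,0.006,0,0,0,-1,0,0,0.007,0,0,0,-1,0,0,0.008,0,0,0,-1,0,0,0.008,0,0,0,-1]'|grep -E 'ee_pos|force:'
python3 -c "
from h import *
go(.4865,.237,.0435,61.8)"
```

```text
ee_pos: [0.4861, 0.2386, 0.0542]
force: [0.8, -0.2, -1.4]
finger_force: 60.4
ee_pos: [0.4856, 0.2384, 0.0458]
force: [0.3, -0.7, -1.0]
finger_force: 60.4
t 28.4 pos [0.4856 0.2384 0.0458] F [ 0.3 -0.7 -1. ] gap 0.451 ff 60.4
shift [-0.0015 -0.0008  0.0023] turn [-0. -0.  0.]
```

```bash
python3 -m jog '[-0.001,-0.001,0.001,0,0,0,-1,-0.001,-0.001,0.0018,0,0,0,-1,-0.001,-0.001,0.0018,0,0,0,-1]'|grep -E 'ee_pos|force:'; python3 -m jog '[0,0,0.0005,0,0,0,-1,0,0,0.0005,0,0,0,-1]'|grep -E 'ee_pos|force:'; python3 -m jog '[0,0,0.0005,0,0,0,-1,0,0,0.0005,0,0,0,-1]'|grep -E 'ee_pos|force:'
```

```text
ee_pos: [0.4861, 0.2369, 0.044]
force: [-0.5, 0.2, -1.0]
finger_force: 60.4
ee_pos: [0.4861, 0.2371, 0.0436]
force: [-0.9, 0.1, -0.5]
finger_force: 60.4
ee_pos: [0.4861, 0.2372, 0.0434]
force: [-0.4, 0.5, 2.1]
finger_force: 60.8
```

```bash
python3 -m jog '[0,0,0.0003,0,0,0,-1,0,0,0.0003,0,0,0,-0.2,0,0,0.0003,0,0,0,0.2,0,0,0.0003,0,0,0,0.6,0,0,0.0003,0,0,0,1,0,0,0.0003,0,0,0,1,0,0,0.0003,0,0,0,1,0,0,0.0003,0,0,0,1]'|tail -3; python3 -m jog '[0,0,-0.03,0,0,0,1,0,0,-0.07,0,0,0,1,0,0,-0.11,0,0,0,1,0,-0.03,-0.14,0,0,0,1,0,-0.07,-0.15,0,0,0,1,0,-0.11,-0.15,0,0,0,1,0,-0.15,-0.15,0,0,0,1,0,-0.18,-0.15,0,0,0,1]'|sed -n 2p; python3 -m jog '[0,0,0,0,0,0,1,0,0,0,0,0,0,1,0,0,0,0,0,0,1]'|sed -n 2p
python3 -c "
from h import *
import cv2
a=arm.capture('top')[140:320,130:290,::-1];b=arm.capture('scene')[180:340,360:480,::-1]
cv2.imwrite('pics/f.png',np.hstack([cv2.resize(a,(400,450)),cv2.resize(b,(337,450))]))"
```

```text
force: [-0.2, -0.1, 0.1]
finger_gap: 1.001
finger_force: 0.0
ee_pos: [0.3992, 0.0758, 0.1926]
ee_pos: [0.4017, 0.079, 0.1933]
```

View pics/f.png

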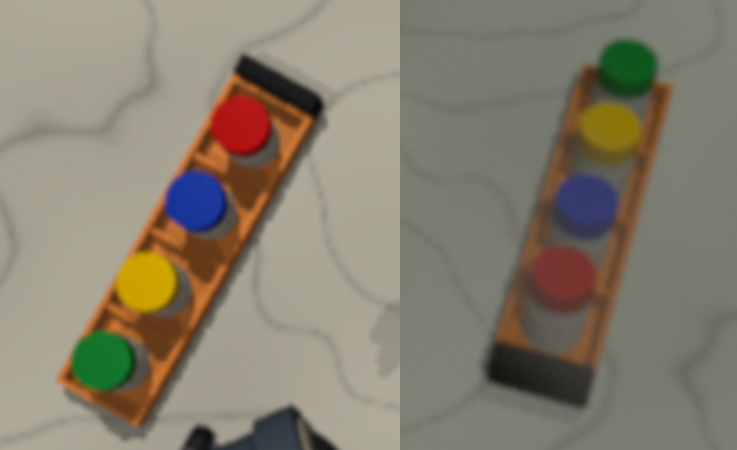

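All four pots stand upright, one to a pocket. From the carrier's black end (280,85) the order is red (240,125), blue (195,200), yellow (146,280), green (103,360). The arm is clear.

```bash
python3 -c "
from bench import arm
print(arm.hand_in())"
```

```text
the job is handed in; nothing more can be done
None
```

The job is handed in: all four pots stand upright in the orange carrier in reverse order (red, blue, yellow, green from its black end), each lowered to light contact before release, in about 31 s of the 96 s allowed.

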